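# Pack a sample-box carrier: square column of three boxes under a swing-over bail

### The arm

A 7-joint arm with a two-finger parallel gripper is mounted at the origin on a cart in front of the work surface, level with it; the furniture and walls round the work are solid. World frame = base frame: x ahead of the robot, y to its left, z up, the work surface at z = 0. Lengths are in m, angles in rad, forces in N, time in s.
With the tool pointing down it reaches from about 0.35 to 0.9 m from the base axis. Payload 19.9 kg.
Tool frame: the origin (TCP) lies on the centre line of the jaws, within the pads' length; the fingertips stand 8 mm ahead of it and the grasp point (between the pads) lies 11 mm behind it; z points along the fingers, y is the line along which they close (so a half turn about z gives the same grasp; the last joint's range is limited). The gripper opens to 85 mm and grips with 20 to 120 N. Pads are 22 mm wide; open, the fingers measure 114 mm over their backs; the gripper's body (76 mm by 85 mm) begins 54 mm behind the grasp point. The pads swing forward as they close: fully open they stand 13 mm farther back than shut.
Start: joints at [-1.383, 0.417, -0.01, 1.614, 0.005, 1.111, -0.053], TCP at [0.142, 0.609, 0.2] pointing down, gripper open.
Joint ranges: [-2.81, 2.81], [-0.39, 2.02], [-1.27, 1.25], [0.06, 2.57], [-1.19, 4.33], [0.19, 2], [-2.82, 2.82]. Speed limits (rad/s): [1.89, 1.89, 2.39, 2.39, 3.01, 3.01, 3.01].

### API

Orientations are given as a unit quaternion [w, x, y, z].
In Python, from bench import env gives the robot as it stands.
- The arm moves only by the shell command python3 -m pendant 'ROWS'. ROWS is JSON, a list that holds one entry, the list of rows, each a list of 7 numbers: the shift along the tool's x, y, z in mm, then the turn, a rotation vector about the tool's x, y, z in rad, then the closure, from 0 (fully open) to 1 (shut). A call has 1 to 8 rows; each row shifts and turns the commanded pose from where the row before left it, along the tool's axes as they then stand; what a row does not reach is not made up. A row lasts 1/8 s, in which the tool goes at most 62.5 mm and 10.7 degrees, less where a joint would pass 70% of its speed; a pose out of reach is approached as far as the arm can. A call with a gripper value outside its range is refused whole. The fingers move at their own pace and stop on an object; the grip force is fixed at half the most. Time passes only in rows, so rows that do not move let the fingers close. It gives the time, the measured TCP pose, the force, the opening and the grip force at its end, in the units of the state.
- env.get_state(): the state, without advancing time (a new reading comes with each control period).
- env.capture(name): name is "side" or "top" or "wrist"; returns a dict with "color" (480x640x3 uint8, red, green, blue), "fov_y" (degrees; the focal length in pixels is half the picture's height over the tangent of half this angle, whatever the lens; pixels are square), "cx", "cy" (the principal point, pixels), "k1" (the pictures are not rectified: a ray, as slopes to the right and down, at radius r is drawn at 1 + k1 r^2 times it, then the intrinsics apply), "rvec" (rotation vector, rad) and "tvec" (3), from world to camera coordinates, as OpenCV has them. Camera axes: x right, y down, z forward; pixel columns grow to the right and rows downward; lengths in m; the calibration is good to about 2 mm. A picture is of the moment at which its call begins. There is no depth.
- env.close_job(): hands the job in; it is judged then, once.
The state is a dict: "time": time; "joints": joint angles; "dq": joint speeds; "effort": joint torques, N m; "position": TCP position; "tcp_rot": TCP orientation; "contact_force": force on the tool from outside, world axes, zero at the start; "moment": the same for the moment, N m; "finger_gap": finger opening in m; "finger_force": force on a finger pad.
Only numpy, scipy, OpenCV 4.12 (cv2) and the standard library are available. Lean on these libraries where they do the work, as an engineer would, in place of code of your own. Each camera call takes 0.05 s, during which the arm holds its last target. There are 200 camera calls.

### The job

Pack the three closed sample boxes into the carrier for the trip to the freezer. Fold the carrier's bail (its wire handle) down to the side out of the way, then stack the boxes in the carrier one at a time, blue-lidded tall one at the bottom, green-lidded next, orange-lidded low one on top, each kept upright, set down gently and fully seated square over the raised pad beneath it; then swing the bail back up over the stack until it stands upright at its stop, and let go. Leave the other things on the bench where they are.

Things in the scene. Friction and masses are not known exactly. Their poses are not given: they have to be found in the camera images.
- carrier: metal carrier, does not move. Base plate 122 mm (its x) by 76 mm (its y), its top 10 mm above the bench. At each end (x = +-52 mm) a hinge plate 4 mm thick, 44 mm wide, rising to 36 mm. Boxes stand in it with their long side along the carrier's x, either way round. Origin: underside centre on the bench, z up. A complete stack reaches 132 mm above the bench (137 mm with the top pad).
- carrier_seat (a point): centre of the top of the base plate, 10 mm above the bench: where the underside of the bottom box comes. A bevelled grey locating pad 5 mm high stands here (foot 76.6 mm along x by 50.6 mm along y, top 70.6 x 44.6 mm).
- bail (a joint): bail angle, rad: 0 = folded flat to the carrier's -y side (robot's right), 1.57 = upright over the carrier's middle, at its stop. Hinge axis along the carrier's x, 22 mm above the bench, over the origin. Stiff: stays where left, takes 1 to 1.5 N at the grip. It starts at 1.0 to 1.4, in the way of the boxes; at 0.6 or less it is clear. Its two legs are 6 mm rods at x = +-56.5 mm.
- bail_grip (a point): middle of the bail's hand grip: black rubber sleeve 12 mm thick, 84 mm long along the carrier's x, 178 mm from the hinge axis. At angle a it lies at carrier y = -178 mm x cos a, height 22 mm + 178 mm x sin a.
- bail_bar (a point): middle of the bail's steel retaining bar, 10 mm thick, between the legs, 125 mm from the hinge axis (53 mm short of the hand grip). Upright it passes 5 mm above the top pad of a seated stack; on its way it clears the stack's edges by 3 mm, so a box that is not fully seated blocks it.
- tall_box: closed white box with blue lid, bottom of the column. 86 mm (its x) by 60 mm (its y, grip across this), 52 mm high to the lid's flat rim, plus a bevelled pad 5 mm high on the lid (foot 76.6 x 50.6, top 70.6 x 44.6 mm). Recess 79 x 53 mm, 6.2 mm deep, in its underside fits over the pad beneath. Flat sides. Origin: underside centre, z up. About 0.24 kg.
- medium_box: closed white box with green lid, middle of the column. 86 mm (its x) by 60 mm (its y, grip across this), 40 mm high to the lid's flat rim, plus a bevelled pad 5 mm high on the lid (foot 76.6 x 50.6, top 70.6 x 44.6 mm). Recess 79 x 53 mm, 6.2 mm deep, in its underside fits over the pad beneath. Flat sides. Origin: underside centre, z up. About 0.18 kg.
- low_box: closed white box with orange lid, top of the column. 86 mm (its x) by 60 mm (its y, grip across this), 30 mm high to the lid's flat rim, plus a bevelled pad 5 mm high on the lid (foot 76.6 x 50.6, top 70.6 x 44.6 mm). Recess 79 x 53 mm, 6.2 mm deep, in its underside fits over the pad beneath. Flat sides. Origin: underside centre, z up. About 0.13 kg.
- bottle_dye: bystander: small glass bottle with black cap, 45 mm diameter, 94 mm high, upright. Origin at the centre of its underside.
- beaker: bystander: small glass beaker, 51 mm wide, 70 mm high, upright. Origin at the centre of its underside.
- timer: bystander: white three-key timer lying flat, 70 x 66 x 19 mm. Origin at the centre of its underside.
- marker_red: bystander: white felt marker with red cap lying on the bench, 135 mm long along its y, 13 mm thick. Origin at the middle of its underside.
- petri_0: bystander: closed petri dish, 89 mm diameter, 16 mm high, with red content. Origin at the centre of its underside.
- mouse: bystander: black computer mouse, 114 x 61 x 36 mm. Origin under its middle.
- bioprinter: fixed equipment behind and right of the work: open red frame 282 mm (its x) by 329 mm (its y), side walls and top frame 278 mm high, plungers to 383 mm. Origin: middle of its underside; its front face is 141 mm towards its -x, its front left top corner reaches nearest to the robot. Keep gripper and wrist clear of it on the way past.
- computer: fixed black desktop computer behind the left of the work, 377 mm (its x) by 336 mm (its y), 100 mm high, a keyboard lying on it up to 133 mm. Origin: middle of its underside; front face 188 mm towards its -x.

How it is judged:
On the way, in this order (a step that is already met when the one before it is completed fails the run):
1. the bail is folded down clear of the column's place (value of joint bail below 0.75 rad), for 0.2 s.
2. the tall blue-lidded box is seated on the carrier's base (horizontal distance between tall_box and carrier below 0.004 m and z of tall_box in the frame of carrier between 0.007 and 0.012 m and angle between the x axis of tall_box and the x axis of carrier, either way round below 0.06 rad and angle between tall_box's own z axis and vertical below 0.04 rad), for 0.2 s.
3. the green-lidded box is seated on the tall box in the carrier (all of step 2 and horizontal distance between medium_box and tall_box below 0.004 m and z of medium_box in the frame of tall_box between 0.049 and 0.054 m and angle between the x axis of medium_box and the x axis of tall_box, either way round below 0.06 rad and angle between medium_box's own z axis and vertical below 0.04 rad), for 0.2 s.
4. the orange-lidded box is seated on the green-lidded box, completing the column (all of step 3 and horizontal distance between low_box and medium_box below 0.004 m and z of low_box in the frame of medium_box between 0.037 and 0.042 m and angle between the x axis of low_box and the x axis of medium_box, either way round below 0.06 rad and angle between low_box's own z axis and vertical below 0.04 rad), for 0.2 s.
At the end, for the whole second after the job is handed in: In the carrier stand, from the bottom, the tall, the medium and the low box, each seated on the one beneath (no more than 2 mm high, centres within 4 mm, long sides parallel within 0.06 rad, level within 0.04 rad) and at rest, and the bail stands upright over them (joint above 1.47 rad) (all of step 4 and linear speed of each of tall_box, medium_box, low_box below 0.01 m/s and value of joint bail above 1.47 rad); the robot touches nothing.
It fails at once if a bystander (bottle, beaker, timer, marker, petri dish, mouse) is moved by more than 30 mm (distance of any of bottle_dye, beaker, timer, marker_red, petri_0, mouse from where it was at the start of the episode above 0.03 m).
It fails at once if the bottle or the beaker is tipped by more than 0.4 rad (angle between any of bottle_dye, beaker's own z axis and vertical above 0.4 rad).
It fails at once if a sample box is tipped by more than 0.5 rad (angle between any of tall_box, medium_box, low_box's own z axis and vertical above 0.5 rad).
It fails at once if a box is dropped or rammed into its place (it comes down onto it at more than 0.4 m/s) ((horizontal distance between tall_box and carrier below 0.03 m and z of tall_box in the frame of carrier between 0.006 and 0.022 m and linear speed of tall_box above 0.4 m/s) or (horizontal distance between medium_box and tall_box below 0.03 m and z of medium_box in the frame of tall_box between 0.048 and 0.064 m and linear speed of medium_box above 0.4 m/s) or (horizontal distance between low_box and medium_box below 0.03 m and z of low_box in the frame of medium_box between 0.036 and 0.052 m and linear speed of low_box above 0.4 m/s)).
It also fails if it takes over 72 s, if anything falls off the work surface, if the arm or the gripper's body presses on something with over 40 N, if the wrist force passes 120 N, or if a joint passes its speed limit or range.

## Working session

There is one attempt and no reset: what is moved stays moved. The work goes in short steps, Python scripts to look and compute and a shell command to move; the robot and the scene stay as the last step left them, time stands still between calls to the robot, and variables do not carry over. Pictures are saved under pics/ and viewed, at most 10 in all, crops included, and the job is handed in when it is done.

```bash
mkdir -p pics; ls; cat > h.py <<'E'
import numpy as np, cv2
from bench import env
from scipy.spatial.transform import Rotation as R
def cap(n,save=None):
    c=env.capture(n)
    if save: cv2.imwrite('pics/'+save,c['color'][:,:,::-1])
    return c
def K(c):
    f=240/np.tan(np.radians(c['fov_y'])/2)
    return np.array([[f,0,c['cx']],[0,f,c['cy']],[0,0,1.]]),np.array([c['k1'],0,0,0,0.])
def ray(c,px):
    k,d=K(c); p=cv2.undistortPointsIter(np.array(px,float).reshape(-1,1,2),k,d,None,None,(3,50,1e-9)).reshape(-1,2)
    Rm=cv2.Rodrigues(np.array(c['rvec'],float))[0]
    return -Rm.T@np.array(c['tvec'],float).ravel(), np.c_[p,np.ones(len(p))]@Rm
def onz(c,px,z):
    o,d=ray(c,px); return o+d*((z-o[2])/d[:,2])[:,None]
def proj(c,P):
    k,d=K(c); return cv2.projectPoints(np.array(P,float).reshape(-1,3),np.array(c['rvec'],float),np.array(c['tvec'],float),k,d)[0].reshape(-1,2)
E
python3 - <<'E'
from h import *
s=env.get_state(); print({k:np.round(v,3) for k,v in s.items()})
for n in ('top','side'):
    c=cap(n,n+'0.png'); print(n,c['fov_y'],c['k1'],np.round(ray(c,[[320,240]]),3).tolist() if 0 else [np.round(x,3) for x in ray(c,[[320,240]])])
E
```

```text
pics
{'time': np.float64(0.0), 'joints': array([-1.382,  0.418, -0.01 ,  1.614,  0.005,  1.111, -0.053]), 'dq': array([ 0.001,  0.   ,  0.001, -0.001,  0.001, -0.001, -0.   ]), 'effort': array([ 0.0000e+00, -8.6446e+01,  6.7900e-01, -4.3488e+01,  1.9000e-02,
        8.0000e-03,  0.0000e+00]), 'position': array([0.142, 0.608, 0.199]), 'tcp_rot': array([-0.   ,  0.115,  0.993, -0.001]), 'contact_force': array([0.479, 0.066, 0.379]), 'moment': array([0.003, 0.006, 0.021]), 'finger_force': np.float64(0.0), 'finger_gap': np.float64(0.086)}
top 56.92538475748741 -0.05585582629538454 [array([ 0.451, -0.007,  1.37 ]), array([[ 0.129, -0.   , -0.992]])]
side 47.53187060905745 -0.17088266028800145 [array([-0.02 , -1.134,  0.516]), array([[ 0.456,  0.822, -0.341]])]
```

View pics/top0.png

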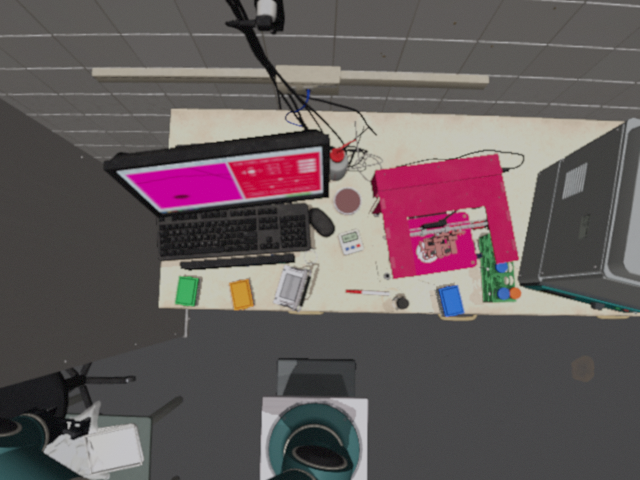

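View pics/side0.png

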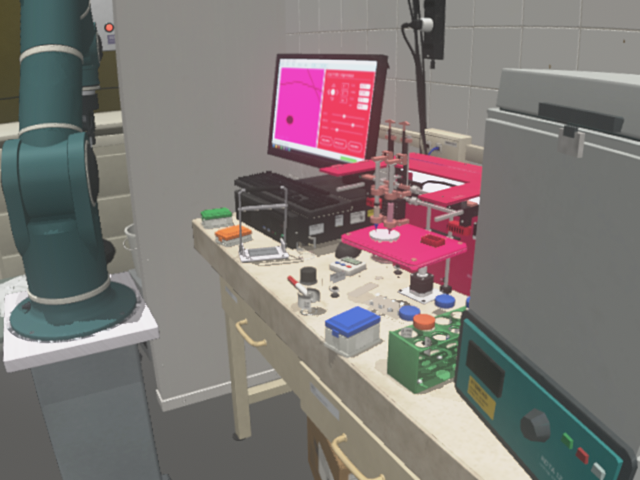

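The top view shows the green lid at (187,291), orange (241,293), the carrier (295,286) and blue (452,300). Next I measure the lids and zoom in on the carrier.

```bash
cat >> h.py <<'E'
def lidmask(c,col):
    h=cv2.cvtColor(c['color'],cv2.COLOR_RGB2HSV)
    lo,hi={'blue':(105,120),'green':(55,75),'orange':(12,24)}[col]
    return cv2.inRange(h,(lo,140,70),(hi,255,255))
def blob(m,near=None,amin=30):
    cs=[q for q in cv2.findContours(m,0,cv2.CHAIN_APPROX_NONE)[0] if cv2.contourArea(q)>amin]
    if near is not None: return min(cs,key=lambda q:np.hypot(*(q.reshape(-1,2).mean(0)-near)))
    return max(cs,key=cv2.contourArea)
def rect(P):
    (cx,cy),(w,h),a=cv2.minAreaRect((P[:,:2]*1000).astype(np.float32))
    if w<h: w,h,a=h,w,a+90
    return round(cx,1),round(cy,1),round(w,1),round(h,1),round((a+90)%180-90,1)
E
python3 - <<'E'
from h import *
c=cap('top')
for col,near,z in(('blue',(452,300),.053),('green',(187,291),.041),('orange',(241,293),.031)):
    q=blob(lidmask(c,col),near).reshape(-1,2); print(col,rect(onz(c,q,z)))
im=c['color'][250:325,255:345,::-1]; cv2.imwrite('pics/car.png',cv2.resize(im,None,fx=7,fy=7,interpolation=cv2.INTER_CUBIC))
s=cap('side')
im=s['color'][170:280,220:310,::-1]; cv2.imwrite('pics/car2.png',cv2.resize(im,None,fx=5,fy=5,interpolation=cv2.INTER_CUBIC))
E
```

```text
blue (448.8, -399.0, 86.8, 58.0, 12.4)
green (463.8, 389.6, 82.4, 55.7, -5.9)
orange (456.6, 226.8, 85.5, 58.8, 12.3)
```

View pics/car.png

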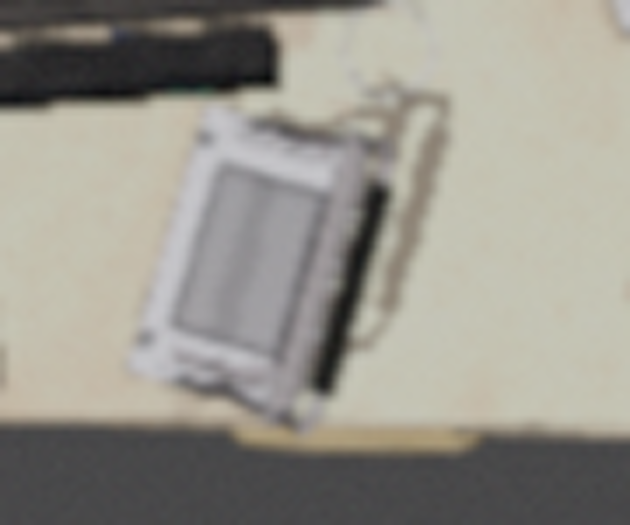

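View pics/car2.png

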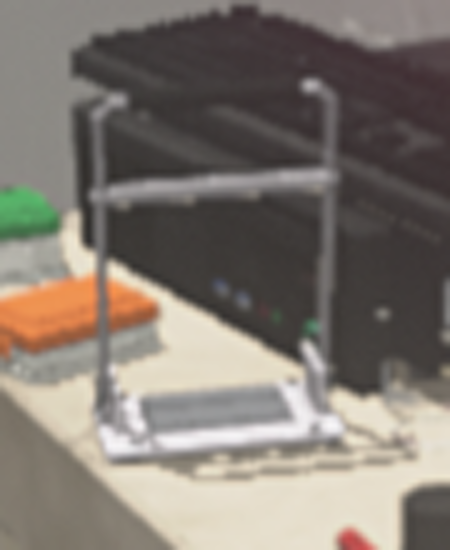

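Carrier: the pad's top face is centred at crop (249,261), which is about px (290,287) in the full view. The bail leans to the robot's right, with its black grip along crop (380,185)–(325,390). Carrier x points ahead, turned slightly to the right. Now I turn these into positions.

```bash
cat >> h.py <<'E'
def goto(x,y,z,yawlong,tilt=0):
    """print tool-frame shift mm / rotvec for TCP target (m), tool pointing down, fingers closing square to long dir (deg)"""
    s=env.get_state(); q=s['tcp_rot']; Rc=R.from_quat([q[1],q[2],q[3],q[0]]); p=np.array(s['position'])
    best=None
    for a in (yawlong,yawlong+180):
        t=np.radians(a); Rt=R.from_matrix(np.array([[np.cos(t),np.sin(t),0],[np.sin(t),-np.cos(t),0],[0,0,-1]]).T.T)
        rv=(Rc.inv()*Rt).as_rotvec()
        if best is None or np.linalg.norm(rv)<np.linalg.norm(best): best=rv
    sh=Rc.inv().apply(np.array([x,y,z])-p)*1000
    print('t',round(float(s['time']),2),'p',np.round(p*1000,1),'shift',np.round(sh,1),'rot',np.round(best,3),'F',np.round(s['contact_force'],1),'gap',round(float(s['finger_gap'])*1000,1),'j7',np.round(s['joints'][-1],2))
E
python3 - <<'E'
from h import *
c=cap('top')
f=lambda P:(np.array(P,float)+.5)/7-.5+[255,250]
pad=onz(c,f([(222,165),(325,190),(278,358),(172,330)]),.015); print('pad',rect(pad),pad[:,:2].mean(0))
base=onz(c,f([(130,370),(215,105)]),.01); print('left edge',np.round(base,3), np.degrees(np.arctan2(*(base[1]-base[0])[1::-1])))
C=pad[:,:2].mean(0); yaw=np.radians(rect(pad)[4])
m=cv2.inRange(c['color'],(0,0,0),(60,60,60)); m[:270]=0; m[306:]=0; m[:,:296]=0; m[:,313:]=0
g=blob(m,amin=5).reshape(-1,2); gc=np.array(cv2.minAreaRect(g)[0]); print('grip px',gc,cv2.minAreaRect(g))
n=np.array([-np.sin(yaw),np.cos(yaw)])
for a in np.arange(.9,1.5,.05):
    P=onz(c,[gc],.022+.178*np.sin(a))[0,:2]; print(round(a,2),np.round((P-C)@n*1000,1),np.round(-178*np.cos(a),1),np.round((P-C)@[n[1],-n[0]]*1000,1))
print('marker ends,bottle',np.round(onz(c,[(346,291),(390,294),(401,301),(437,300),(483,290)],.02),3))
E
```

```text
pad (482.6, 81.5, 76.3, 47.7, -14.2) [0.48230434 0.08118885]
left edge [[0.434 0.132 0.01 ]
 [0.55  0.098 0.01 ]] -16.162584369129096
grip px [304.47167969 290.84906006] ((304.4716796875, 290.84906005859375), (2.1977689266204834, 29.12043571472168), 15.945395469665527)
0.9 -50.5 -110.6 -1.2
0.95 -50.6 -103.5 -1.2
1.0 -50.8 -96.2 -1.3
1.05 -51.0 -88.6 -1.3
1.1 -51.1 -80.7 -1.3
1.15 -51.3 -72.7 -1.3
1.2 -51.4 -64.5 -1.3
1.25 -51.5 -56.1 -1.4
1.3 -51.6 -47.6 -1.4
1.35 -51.7 -39.0 -1.4
1.4 -51.7 -30.3 -1.4
1.45 -51.8 -21.4 -1.4
marker ends,bottle [[ 0.473 -0.089  0.02 ]
 [ 0.466 -0.223  0.02 ]
 [ 0.446 -0.257  0.02 ]
 [ 0.451 -0.367  0.02 ]
 [ 0.483 -0.51   0.02 ]]
```

The carrier is at about (0.482, 0.081) with yaw about -15.5°, and the bail angle is about 1.28. I go above the grip and look from close by.

```bash
python3 -c "
from h import *
goto(.4675,.0315,.29,-15.5)"
```

```text
t 0.25 p [142.3 608.4 199.6] shift [-448.1 -487.7  -90.1] rot [-0.001  0.     0.041] F [-0.1  0.2  0.1] gap 85.4 j7 -0.05
```

```bash
python3 -m pendant '[[[-37,-40.6,-12,0,0,0,0],[-37,-40.6,-12,0,0,0,0],[-37,-40.6,-12,0,0,0,0],[-37,-40.6,-12,0,0,0,0],[-37,-40.6,-12,0,0,0,0],[-37,-40.6,-12,0,0,0,0],[-37,-40.6,-12,0,0,0,0],[-37,-40.6,-6,0,0,0,0]]]'
python3 -m pendant '[[[-37,-40.6,0,0,0,0,0],[-37,-40.6,0,0,0,0,0],[-37,-40.6,0,0,0,0,0],[-37,-40.6,0,0,0,0.04,0],[0,0,0,0,0,0,0]]]'
python3 - <<'E'
from h import *
goto(.4675,.0315,.29,-15.5)
c=cap('wrist','w1.png'); print(c['fov_y'],[np.round(x,3) for x in ray(c,[[320,240]])])
print(proj(c,[[.482,.081,.015],[.4675,.0315,.193]]))
E
```

```text
time: 1.25
position: [0.3573, 0.2233, 0.2906]
tcp_rot: [0.0, 0.115, 0.993, 0.001]
contact_force: [0.1, 0.8, 0.1]
finger_gap: 0.0851
finger_force: 0.0
time: 1.88
position: [0.4647, 0.0295, 0.29]
tcp_rot: [0.0, 0.138, 0.99, -0.0]
contact_force: [-1.2, 0.6, -0.3]
finger_gap: 0.0855
finger_force: 0.0
t 1.88 p [464.7  29.5 290. ] shift [-2.2  2.6 -0. ] rot [-0.001  0.001 -0.005] F [-1.2  0.6 -0.3] gap 85.5 j7 1.19
71.479044465877 [array([0.393, 0.05 , 0.464]), array([[ 0.286, -0.091, -0.954]])]
[[363.59800564 194.90846498]
 [326.80815074 230.3531647 ]]
```

View pics/w1.png

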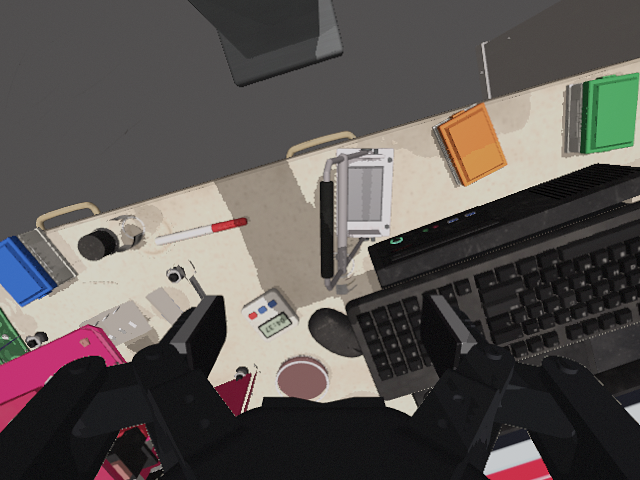

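The grip is at (326,229) against the predicted (327,230), and the pad at (366,193) against (364,195), so the estimates hold. I cage the grip loosely and fold it.

```bash
python3 -m pendant '[[[-2,2.5,0,0,0,0,0.6],[0,0,30,0,0,0,0.6],[0,0,40,0,0,0,0.6],[0,0,33,0,0,0,0.6],[0,0,0,0,0,0,0.6]]]'
python3 - <<'E'
from h import *
goto(.4675,.0315,.187,-15.5)
C=np.array([.4823,.0812]); n=np.array([.267,.9636])
p0=None
for a in (1.28,1.1,.9,.7,.5):
    y=-178*np.cos(a); z=22+178*np.sin(a)-6
    if p0: print(a,'dy',round(y-p0[0],1),'dz',round(z-p0[1],1))
    p0=(y,z)
E
```

```text
time: 2.55
position: [0.465, 0.0357, 0.1856]
tcp_rot: [-0.002, 0.134, 0.991, -0.001]
contact_force: [-0.1, -0.1, 0.7]
finger_gap: 0.0342
finger_force: 0.0
t 2.55 p [465.   35.7 185.6] shift [-3.5 -3.4 -1.4] rot [-0.002 -0.003  0.002] F [-0.1 -0.1  0.7] gap 34.2 j7 1.27
1.1 dy -29.7 dz -11.9
0.9 dy -29.9 dz -19.2
0.7 dy -25.5 dz -24.8
0.5 dy -20.1 dz -29.3
```

```bash
python3 -m pendant '[[[0,-14,0,0,0,0,0.6],[0,-15,6,0,0,0,0.6],[0,-15,6,0,0,0,0.6],[0,-15,9,0,0,0,0.6],[0,-15,10,0,0,0,0.6],[0,-13,12,0,0,0,0.6],[0,-13,13,0,0,0,0.6],[0,0,0,0,0,0,0.6]]]'
python3 -m pendant '[[[0,-12,15,0,0,0,0.6],[0,-13,15,0,0,0,0.6],[0,0,0,0,0,0,0.6],[0,10,0,0,0,0,0.6],[0,0,-40,0,0,0,0.6],[0,40,-60,0,0,0,0.2],[0,35,-50,0,0,0,0],[0,0,0,0,0,0,0]]]'
python3 - <<'E'
from h import *
goto(.4675,.0315,.25,-15.5)
c=cap('wrist','w2.png')
im=c['color'][60:400,200:500,::-1]; cv2.imwrite('pics/w2c.png',cv2.resize(im,None,fx=1.75,fy=1.75,interpolation=cv2.INTER_CUBIC))
E
```

```text
time: 3.55
position: [0.4388, -0.0628, 0.1305]
tcp_rot: [-0.001, 0.136, 0.991, -0.0]
contact_force: [0.1, 0.5, -0.0]
finger_gap: 0.0341
finger_force: 0.0
time: 4.55
position: [0.4565, -0.0051, 0.2468]
tcp_rot: [0.003, 0.132, 0.991, 0.001]
contact_force: [-0.3, -1.0, -0.2]
finger_gap: 0.0851
finger_force: 0.0
t 4.55 p [456.5  -5.1 246.8] shift [-1.  38.2 -3. ] rot [0.004 0.006 0.006] F [-0.3 -1.  -0.2] gap 85.1 j7 1.29
```

View pics/w2c.png

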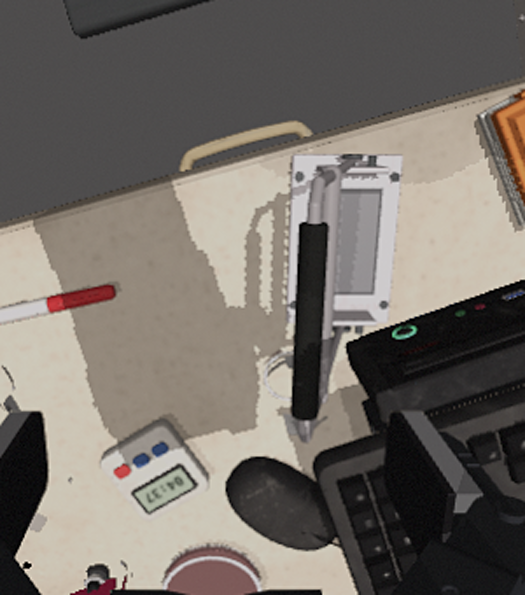

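```bash
cat >> h.py <<'E'
def bail(C,yaw,c=None,px=None):
    c=c or cap('wrist')
    if px is None:
        g=cv2.cvtColor(c['color'],cv2.COLOR_RGB2GRAY)
    yaw=np.radians(yaw); n=np.array([-np.sin(yaw),np.cos(yaw)]); best=[]
    for a in np.arange(0,1.6,.01):
        P=onz(c,[px],.022+.178*np.sin(a))[0,:2]; best.append((abs((P-C)@n+.178*np.cos(a)),a,P,(P-C)@[n[1],-n[0]]))
    return min(best,key=lambda b:b[0])
E
python3 - <<'E'
from h import *
c=cap('wrist'); px=np.array([310,320])/1.75+[200,60]
print('wrist',bail(np.array([.4823,.0812]),-15.5,c,px))
f=lambda P:(np.array(P,float))/1.75+[200,60]
pad=onz(c,f([(348,190),(382,192),(375,294)]),.015); print(np.round(pad,4))
base=onz(c,f([(403,156),(387,325),(292,155)]),.01); print(np.round(base,4))
t=cap('top'); m=cv2.inRange(t['color'],(0,0,0),(60,60,60)); m[:270]=0; m[306:]=0; m[:,:296]=0; m[:,330:]=0
g=blob(m,amin=5).reshape(-1,2); gc=np.array(cv2.minAreaRect(g)[0]); print(gc,bail(np.array([.4823,.0812]),-15.5,t,gc))
E
```

```text
wrist (np.float64(0.0007723666298996498), np.float64(1.27), array([0.46448363, 0.03061096]), np.float64(-0.003649063826060023))
[[0.4442 0.0901 0.015 ]
 [0.4516 0.1123 0.015 ]
 [0.5215 0.0942 0.015 ]]
[[0.4324 0.1318 0.01  ]
 [0.549  0.0994 0.01  ]
 [0.412  0.0591 0.01  ]]Traceback (most recent call last):
  File "<stdin>", line 8, in <module>
  File "h.py", line 26, in blob
    return max(cs,key=cv2.contourArea)
ValueError: max() iterable argument is empty
```

```bash
python3 - <<'E'
from h import *
s=cap('side','s2.png')
C=np.array([.4823,.0812]); n=np.array([.267,.9636]); e=np.array([.9636,-.267])
for a in (.4,.6,.8,1.0,1.27):
    q=[[*(C-n*.178*np.cos(a)+e*x),.022+.178*np.sin(a)] for x in (-.05,0,.05)]; print(a,proj(s,q).round(1).tolist())
print(proj(s,[env.get_state()['position']]))
im=s['color'][130:290,180:390,::-1]; cv2.imwrite('pics/s2c.png',cv2.resize(im,None,fx=3.5,fy=3.5,interpolation=cv2.INTER_CUBIC))
E
```

```text
0.4 [[248.4, 246.1], [270.6, 244.1], [292.4, 242.2]]
0.6 [[246.8, 230.5], [268.9, 228.6], [290.6, 226.8]]
0.8 [[245.1, 216.0], [266.9, 214.2], [288.5, 212.5]]
1.0 [[243.3, 203.3], [264.8, 201.7], [286.0, 200.1]]
1.27 [[240.9, 190.2], [261.9, 188.7], [282.6, 187.2]]
[[261.95860709 171.69012109]]
```

View pics/s2c.png

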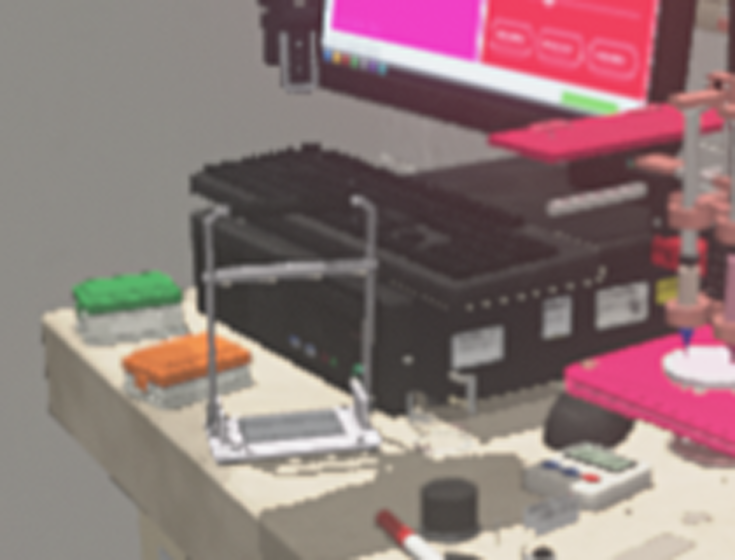

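The crop shows the bail still up, at about (262,188), and no gripper where I expected it at (262,172). I check the full side view.

View pics/s2.png

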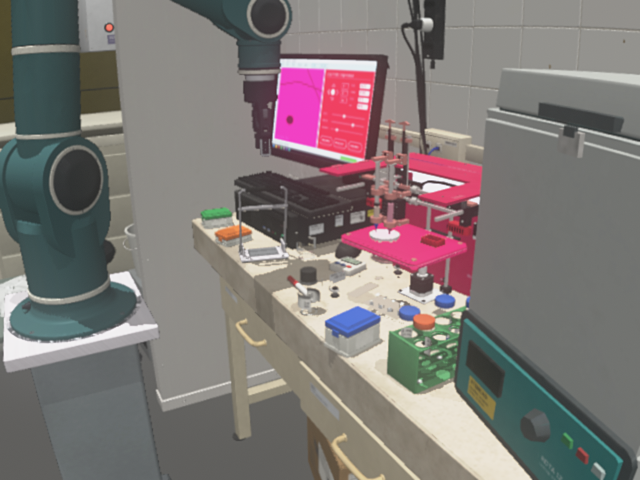

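```bash
python3 - <<'E'
from h import *
s=env.get_state(); print({k:np.round(v,3) for k,v in s.items()})
E
```

```text
{'time': np.float64(4.75), 'joints': array([-0.637,  0.06 ,  0.618,  1.983, -0.039,  1.111,  1.298]), 'dq': array([ 0.012,  0.011,  0.001,  0.003, -0.001, -0.001,  0.002]), 'effort': array([-9.7000e-01, -4.1223e+01,  1.2650e+00, -4.4234e+01,  1.1000e-02,
        2.7000e-02, -5.7000e-02]), 'position': array([ 0.454, -0.009,  0.243]), 'tcp_rot': array([-0.   ,  0.135,  0.991, -0.   ]), 'contact_force': array([-1.011, -1.648, -0.539]), 'moment': array([-0.04 ,  0.029, -0.052]), 'finger_force': np.float64(0.0), 'finger_gap': np.float64(0.085)}
```

The side view puts the fingertips at about (262,154), some 15 px above the projected TCP, so they stand higher than I assumed. I check where the tips really are using the wrist camera and the side view.

```bash
python3 - <<'E'
from h import *
s=env.get_state(); q=s['tcp_rot']; Rc=R.from_quat([q[1],q[2],q[3],q[0]]); p=np.array(s['position'])
c=cap('wrist','w3.png')
for dz in (-.06,-.03,0,.008):
    print(dz,proj(c,[p+Rc.apply([x,y,dz]) for y in(-.0425,.0425) for x in (-.011,.011)]).round(0).tolist())
d=cap('side')
for dz in (-.06,-.045,-.03,-.015,0): print(dz,proj(d,[p+Rc.apply([0,y,dz]) for y in(-.05,.05)]).round(0).tolist())
cv2.imwrite('pics/s3c.png',cv2.resize(d['color'][90:190,210:320,::-1],None,fx=5,fy=5,interpolation=cv2.INTER_CUBIC))
E
```

```text
-0.06 [[218.0, 358.0], [213.0, 309.0], [430.0, 358.0], [435.0, 309.0]]
-0.03 [[237.0, 319.0], [233.0, 277.0], [411.0, 319.0], [415.0, 277.0]]
0 [[250.0, 291.0], [247.0, 255.0], [398.0, 291.0], [401.0, 255.0]]
0.008 [[252.0, 285.0], [250.0, 250.0], [395.0, 285.0], [397.0, 250.0]]
-0.06 [[264.0, 149.0], [258.0, 142.0]]
-0.045 [[264.0, 156.0], [258.0, 148.0]]
-0.03 [[265.0, 163.0], [259.0, 155.0]]
-0.015 [[265.0, 170.0], [259.0, 161.0]]
0 [[265.0, 177.0], [259.0, 167.0]]
```

View pics/s3c.png

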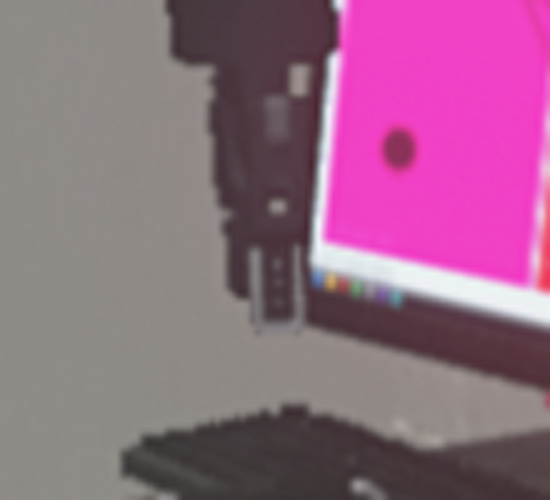

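The tips, when open, are really about 46 mm behind the reported TCP: the near finger ends at crop (278,328), which is row 155.6, and the wrist view agrees. So the reported TCP is about 41 mm too far along the tool, and the first sweep passed over the bail. I allow for that from here on.

```bash
python3 -c "
from h import *
goto(.4665,.0315,.132,-15.5)"
```

```text
t 4.85 p [453.8  -9.1 242.3] shift [ -1.5  42.7 110.3] rot [-0.001 -0.001 -0.   ] F [-0.5  0.3  0.7] gap 85.5 j7 1.3
```

```bash
python3 -m pendant '[[[-1.5,42.5,0,0,0,0,0.6],[0,0,40,0,0,0,0.6],[0,0,40,0,0,0,0.6],[0,0,30,0,0,0,0.6],[0,0,0,0,0,0,0.6]]]'
python3 -m pendant '[[[0,-14,0,0,0,0,0.6],[0,-15,6,0,0,0,0.6],[0,-15,6,0,0,0,0.6],[0,-15,9,0,0,0,0.6],[0,-15,10,0,0,0,0.6],[0,-13,12,0,0,0,0.6],[0,-13,13,0,0,0,0.6]]]'
python3 -c "
from h import *
goto(.4665,.0315,.132,-15.5)"
```

```text
time: 5.48
position: [0.4656, 0.031, 0.1312]
tcp_rot: [-0.002, 0.135, 0.991, -0.001]
contact_force: [-0.5, -0.2, 0.8]
finger_gap: 0.0343
finger_force: 0.0
time: 6.35
position: [0.4404, -0.0653, 0.0771]
tcp_rot: [0.001, 0.135, 0.991, 0.001]
contact_force: [9.1, 13.6, -13.0]
finger_gap: 0.0342
finger_force: 8.1
t 6.35 p [440.4 -65.3  77.1] shift [  0.6 100.3 -54.8] rot [0.001 0.001 0.   ] F [  9.1  13.6 -13. ] gap 34.2 j7 1.63
```

```bash
python3 -m pendant '[[[0,0,6,0,0,0,0.6],[0,-6,9,0,0,0,0.6],[0,-6,9,0,0,0,0.6],[0,-4,4,0,0,0,0.6],[0,0,0,0,0,0,0.6]]]'
python3 -m pendant '[[[0,10,0,0,0,0,0.6],[0,0,0,0,0,0,0.6],[0,0,-15,0,0,0,0.6],[0,0,-40,0,0,0,0.6],[0,0,-40,0,0,0,0.2],[0,0,-40,0,0,0,0],[0,0,0,0,0,0,0]]]'
python3 - <<'E'
from h import *
s=cap('side'); c=cap('wrist','w4.png')
goto(.45,-.4,.25,-15.5)
cv2.imwrite('pics/m4.png',np.vstack([cv2.resize(c['color'][40:290,20:620,::-1],(800,333)),cv2.resize(s['color'][170:280,190:450,::-1],(630,266)).repeat(1,0) if 0 else np.pad(cv2.resize(s['color'][170:280,190:450,::-1],(630,266)),((0,0),(0,170),(0,0)))]))
E
```

```text
time: 6.98
position: [0.4364, -0.0792, 0.0485]
tcp_rot: [0.0, 0.134, 0.991, 0.0]
contact_force: [6.0, 9.5, -8.5]
finger_gap: 0.0346
finger_force: 5.4
time: 7.85
position: [0.4401, -0.0709, 0.1872]
tcp_rot: [0.003, 0.135, 0.991, 0.001]
contact_force: [0.1, -0.1, -0.5]
finger_gap: 0.085
finger_force: 0.0
t 7.95 p [438.7 -70.5 184.5] shift [ -98.9 -314.5  -65.7] rot [0.001 0.001 0.001] F [-0.4 -0.6 -0.5] gap 85.5 j7 1.49
```

View pics/m4.png

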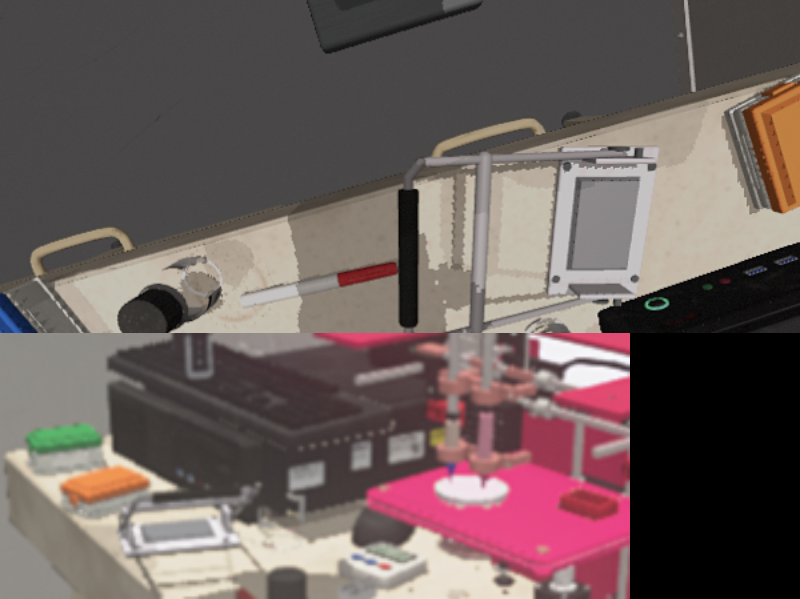

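The view shows the bail folded, with its grip at (408,258) and the bar at (482,240) in the crop. The marker, bottle and beaker are untouched, and the carrier pad is clear at crop (605,222). That was my tenth picture, so I work from numbers only now, starting with the carrier pose and the blue box.

```bash
python3 - <<'E'
from h import *
c=cap('wrist')
g=cv2.GaussianBlur(c['color'],(3,3),0)
for z,name in((.015,'pad'),):
  for tol in (4,6,10,14):
    m=np.zeros((482,642),np.uint8); cv2.floodFill(g.copy(),m,(473,207),0,(tol,)*3,(tol,)*3,4|(255<<8)|cv2.FLOODFILL_MASK_ONLY|cv2.FLOODFILL_FIXED_RANGE)
    q=blob(m[1:-1,1:-1]).reshape(-1,2); print(tol,cv2.contourArea(q),cv2.boundingRect(q),rect(onz(c,q,z)))
# base plate, white
h=cv2.cvtColor(c['color'],cv2.COLOR_RGB2HSV); print(h[207,420:530:3].tolist())
for col,z in (('blue',.053),('orange',.031)):
    q=blob(lidmask(c,col)).reshape(-1,2); print(col,cv2.boundingRect(q),rect(onz(c,q,z)))
E
```

```text
4 2428.0 (451, 178, 48, 64) (481.7, 82.1, 67.7, 43.1, -15.3)
6 2472.0 (451, 178, 48, 64) (481.8, 82.0, 67.8, 43.3, -15.2)
10 2527.0 (446, 177, 54, 67) (481.8, 80.2, 71.1, 47.6, -15.5)
14 2664.5 (446, 177, 54, 67) (481.9, 80.3, 71.1, 47.9, -15.5)
[[20, 30, 197], [21, 26, 197], [23, 26, 197], [21, 27, 197], [22, 28, 201], [14, 37, 103], [168, 6, 199], [160, 4, 197], [165, 3, 197], [170, 4, 201], [165, 6, 91], [165, 8, 124], [173, 7, 141], [165, 11, 140], [162, 9, 140], [170, 5, 140], [168, 9, 140], [162, 9, 139], [173, 7, 139], [173, 7, 139], [170, 6, 139], [165, 7, 138], [170, 6, 138], [170, 6, 137], [158, 7, 137], [165, 8, 136], [160, 4, 197], [170, 4, 197], [170, 4, 197], [17, 36, 192], [17, 36, 196], [17, 37, 195], [17, 37, 194], [17, 38, 196], [18, 34, 195], [18, 33, 196], [16, 39, 189]]
blue (0, 262, 72, 89) (447.3, -394.2, 86.6, 68.8, 12.8)
orange (586, 96, 54, 105) (456.2, 221.2, 87.0, 51.5, 9.2)
```

```bash
python3 - <<'E'
from h import *
c=cap('top'); h=cv2.cvtColor(c['color'],cv2.COLOR_RGB2HSV)
m=cv2.inRange(h,(165,160,100),(179,255,255)); m[:,:345]=0; m[:160]=0
q=blob(m).reshape(-1,2); P=onz(c,cv2.approxPolyDP(q,4,True).reshape(-1,2),.278); print(P[:,:2].round(3).tolist())
for col,near,z in(('blue',(452,300),.053),):
    q=blob(lidmask(c,col),near).reshape(-1,2); print(col,rect(onz(c,q,z)))
goto(.385,-.22,.19,-2)
E
```

```text
[[0.811, -0.458], [0.807, -0.325], [0.773, -0.145], [0.711, -0.143], [0.704, -0.158], [0.67, -0.156], [0.628, -0.179], [0.505, -0.191], [0.522, -0.306], [0.516, -0.246], [0.581, -0.244], [0.615, -0.289], [0.606, -0.231], [0.626, -0.226], [0.664, -0.325], [0.646, -0.325], [0.652, -0.374], [0.67, -0.369], [0.664, -0.325], [0.671, -0.318], [0.695, -0.418], [0.548, -0.448], [0.556, -0.502]]
blue (448.8, -399.0, 87.0, 58.0, 13.7)
t 8.05 p [438.2 -70.5 183.5] shift [  11.4 -158.3   -6.4] rot [-0.    -0.001 -0.235] F [-0.3  1.1 -1. ] gap 85.7 j7 1.49
```

```bash
python3 -m pendant '[[[0,-55,0,0,0,0,0],[0,-55,0,0,0,0,0],[0,-50,0,0,0,-0.16,0],[0,-55,0,0,0,-0.17,0],[0,-55,0,0,0,-0.17,0],[0,-50,0,0,0,0,0],[0,0,0,0,0,0,0]]]'
python3 - <<'E'
from h import *
c=cap('wrist'); q=blob(lidmask(c,'blue'),amin=500).reshape(-1,2); r=rect(onz(c,q,.053)); print(cv2.boundingRect(q),r)
goto(.4488,-.399,.15,13)
E
```

```text
time: 8.93
position: [0.3998, -0.3631, 0.1831]
tcp_rot: [-0.002, -0.076, 0.997, -0.001]
contact_force: [-0.2, 0.6, 0.1]
finger_gap: 0.0853
finger_force: 0.0
(241, 213, 70, 89) (444.9, -402.3, 89.7, 59.5, 13.6)
t 8.97 p [ 400.1 -361.1  183. ] shift [-42.5 -44.9  32.9] rot [ 0.    -0.003 -0.074] F [-0.1  2.  -0.3] gap 85.2 j7 2.66
```

```bash
python3 -m pendant '[[[-41,-46,0,0,0,0,0],[0,0,0,0,0,-0.05,0],[0,0,0,0,0,0,0]]]'
python3 - <<'E'
from h import *
c=cap('wrist'); q=blob(lidmask(c,'blue'),amin=500).reshape(-1,2); r=rect(onz(c,q,.053)); print(cv2.boundingRect(q),r)
goto(.4475,-.400,-.025,13)
print(env.get_state()['joints'].round(2))
E
```

```text
time: 9.35
position: [0.4487, -0.398, 0.1834]
tcp_rot: [-0.001, -0.103, 0.995, 0.0]
contact_force: [-0.1, 0.2, -0.1]
finger_gap: 0.0855
finger_force: 0.0
(286, 168, 65, 93) (446.5, -403.0, 87.7, 58.7, 13.2)
t 9.4 p [ 448.7 -398.   183.9] shift [  1.4  -1.9 208.9] rot [ 0.001 -0.001 -0.022] F [-1.2 -1.4  0.9] gap 85.3 j7 2.74
[ 0.14  0.47  0.72  1.71 -0.34  1.09  2.74]
```

```bash
python3 -m pendant '[[[1,-3,45,0,0,0,0],[0,0,50,0,0,0,0],[0,0,40,0,0,0,0],[0,0,0,0,0,0,0]]]'
python3 -c "
from h import *
goto(.4475,-.401,-.025,13)
print(env.get_state()['joints'].round(2))"
```

```text
time: 9.9
position: [0.4472, -0.4005, 0.0477]
tcp_rot: [-0.001, -0.102, 0.995, 0.001]
contact_force: [0.7, -1.4, -0.0]
finger_gap: 0.0853
finger_force: 0.0
t 9.9 p [ 447.2 -400.5   47.7] shift [-0.4 -0.8 72.7] rot [ 0.003 -0.003 -0.022] F [ 0.7 -1.4 -0. ] gap 85.3 j7 2.8
[ 0.27  0.62  0.54  1.8  -0.42  0.84  2.8 ]
```

```bash
python3 -m pendant '[[[0,0,0,0,0,0.13,0],[0,0,30,0,0,0,0],[0,0,25,0,0,0,0],[0,0,15,0,0,0,0],[0,0,0,0,0,0,0]]]'
python3 -c "
from h import *
goto(.4475,-.401,-.025,13)
print(env.get_state()['joints'].round(2))"
```

```text
time: 10.52
position: [0.4487, -0.4021, -0.0201]
tcp_rot: [-0.0, -0.038, 0.999, -0.0]
contact_force: [-0.0, -0.3, 0.5]
finger_gap: 0.0854
finger_force: 0.0
t 10.53 p [ 448.7 -402.1  -20.1] shift [1.1 1.2 4.9] rot [-0.    -0.    -0.151] F [-0.  -0.3  0.5] gap 85.4 j7 2.73
[ 0.3   0.73  0.51  1.82 -0.5   0.73  2.73]
```

Tips are now about 26 mm above the bench. I close on the box and lift.

```bash
python3 -m pendant '[[[0,0,4,0,0,0,0.2],[0,0,0,0,0,0,0.4],[0,0,0,0,0,0,0.4],[0,0,0,0,0,0,0.6],[0,0,0,0,0,0,0.6],[0,0,0,0,0,0,0.6]]]'
python3 -m pendant '[[[0,0,-10,0,0,0,0.6],[0,0,-20,0,0,0,0.6],[0,0,-40,0,0,0,0.6],[0,0,-50,0,0,0,0.6],[0,0,-50,0,0,0,0.6],[0,0,0,0,0,0,0.6]]]'
python3 - <<'E'
from h import *
goto(.482,.0817,.15,-15.3)
print(env.get_state()['joints'].round(2),env.get_state()['finger_force'])
c=cap('wrist'); q=blob(lidmask(c,'blue'),amin=500).reshape(-1,2); print(cv2.boundingRect(q),cv2.minAreaRect(q))
E
```

```text
time: 11.28
position: [0.4492, -0.4026, -0.0236]
tcp_rot: [0.001, -0.038, 0.999, -0.001]
contact_force: [-1.4, 1.9, 7.8]
finger_gap: 0.062
finger_force: 61.2
time: 12.02
position: [0.4499, -0.4036, 0.1502]
tcp_rot: [0.003, -0.038, 0.999, -0.002]
contact_force: [-0.2, -0.2, -2.9]
finger_gap: 0.0623
finger_force: 62.6
t 12.03 p [ 449.9 -403.6  150.2] shift [-68.6 481.5  -1.5] rot [-0.003  0.006  0.342] F [-0.2 -0.2 -2.9] gap 62.3 j7 2.62
[ 0.2   0.5   0.65  1.74 -0.35  1.02  2.62] 62.63940140604973
(213, 220, 198, 189) ((313.7865905761719, 318.6340637207031), (194.80775451660156, 186.423583984375), 83.0656509399414)
```

```bash
cat >> h.py <<'E'
def inhand(col,off,h):
    """lid outline in tool frame (mm); off = box bottom minus TCP z, h = rim height"""
    c=cap('wrist'); s=env.get_state(); q=s['tcp_rot']; Rc=R.from_quat([q[1],q[2],q[3],q[0]]); p=np.array(s['position'])
    m=lidmask(c,col); u=np.vstack([k.reshape(-1,2) for k in cv2.findContours(m,0,cv2.CHAIN_APPROX_NONE)[0] if cv2.contourArea(k)>300])
    P=Rc.inv().apply(onz(c,u,p[2]+off+h)-p)*1000
    for lo in (-30,-20,-10,0,10,20):
        w=P[(P[:,1]>lo)&(P[:,1]<lo+10)]
        if len(w): print(lo,'x',w[:,0].min().round(1),w[:,0].max().round(1))
    print('all',P.min(0).round(1),P.max(0).round(1))
E
python3 -c "
from h import *
inhand('blue',.0236,.052)"
```

```text
-30 x -22.9 42.2
-20 x -17.7 48.0
-10 x -20.0 49.3
0 x -20.0 46.8
10 x -17.2 48.4
20 x -22.3 47.8
all [-22.9 -73.6 -75.7] [ 49.3  29.8 -75.6]
```

```bash
python3 -m pendant '[[[14,40,0,0,0,0,0.6],[14,55,0,0,0,0,0.6],[8,55,0,0,0,0,0.6],[0,55,0,0,0,0,0.6],[0,55,0,0,0,0.11,0.6],[0,55,0,0,0,0.11,0.6],[0,55,0,0,0,0.12,0.6],[0,0,0,0,0,0,0.6]]]'
python3 -c "
from h import *
goto(.482,.0817,.12,-15.3)"
```

```text
time: 13.12
position: [0.4021, -0.0367, 0.1446]
tcp_rot: [-0.001, 0.126, 0.992, -0.0]
contact_force: [0.3, -0.7, -2.6]
finger_gap: 0.0624
finger_force: 62.8
t 13.12 p [402.1 -36.7 144.6] shift [-47.7 134.7  24.5] rot [-0.    -0.002  0.013] F [ 0.3 -0.7 -2.6] gap 62.4 j7 1.41
```

```bash
python3 -m pendant '[[[-16,45,0,0,0,0.01,0.6],[-17,45,0,0,0,0,0.6],[-17,45,0,0,0,0,0.6],[0,0,0,0,0,0,0.6]]]'
python3 - <<'E'
from h import *
goto(.482,.0817,-.0136,-15.3)
c=cap('top'); s=env.get_state(); z=s['position'][2]+.0236
q=blob(lidmask(c,'blue'),(290,287),10).reshape(-1,2); print(rect(onz(c,q,z+.053)),len(q))
inhand('blue',.0236,.052)
E
```

```text
time: 13.62
position: [0.4866, 0.0792, 0.1441]
tcp_rot: [-0.001, 0.131, 0.991, -0.001]
contact_force: [-1.1, -0.6, -2.5]
finger_gap: 0.0624
finger_force: 63.0
t 13.62 p [486.6  79.2 144.1] shift [  4.9   1.5 157.7] rot [-0.002 -0.001  0.005] F [-1.1 -0.6 -2.5] gap 62.4 j7 1.24
(999.1, 35.2, 32.5, 6.2, -3.5) 24
-30 x -21.0 42.7
-20 x -15.6 48.2
-10 x -18.2 49.7
0 x -18.2 49.8
10 x -15.9 48.5
20 x -20.4 48.6
all [-21.  -34.1 -75.7] [ 49.8  30.8 -75.5]
```

```bash
python3 -m pendant '[[[2.5,1.5,40,0,0,0,0.6],[0,0,40,0,0,0,0.6],[0,0,35,0,0,0,0.6],[0,0,15,0,0,0,0.6],[0,0,0,0,0,0,0.6]]]'
python3 - <<'E'
from h import *
goto(.482,.0817,-.0136,-15.3)
c=cap('wrist'); s=env.get_state()
# carrier plate near-robot edge in wrist view: bright plate corner region
g=cv2.cvtColor(c['color'],cv2.COLOR_RGB2GRAY)
e=np.array([.9646,-.2639]);C=np.array([.482,.0817])
print(proj(c,[[*(C-e*.061),.01],[*(C-e*.052),.01]]).round(1).tolist())
x,y=proj(c,[[*(C-e*.061),.01]])[0].astype(int); print(c['color'][max(y-25,0):y+30:2,x].tolist())
E
```

```text
time: 14.35
position: [0.4833, 0.0785, 0.015]
tcp_rot: [-0.001, 0.133, 0.991, -0.0]
contact_force: [-0.6, -0.7, -1.7]
finger_gap: 0.0619
finger_force: 62.9
t 14.35 p [483.3  78.5  15. ] shift [ 2.1  2.8 28.6] rot [-0.001 -0.001  0.   ] F [-0.6 -0.7 -1.7] gap 61.9 j7 1.38
[[329.1, 158.0], [329.0, 175.4]]
[[188, 175, 158], [187, 174, 158], [178, 166, 150], [208, 195, 179], [207, 195, 178], [207, 194, 178], [207, 195, 178], [206, 194, 178], [197, 184, 168], [187, 174, 158], [188, 176, 161], [191, 178, 162], [188, 176, 160], [37, 37, 39], [111, 111, 111], [108, 108, 108], [86, 86, 87], [174, 166, 166], [172, 165, 166], [164, 157, 157], [133, 126, 127], [104, 99, 100], [125, 119, 120], [213, 209, 211], [210, 207, 208], [211, 208, 209], [185, 176, 178], [132, 124, 126]]
```

```bash
python3 - <<'E'
from h import *
c=cap('wrist')
e=np.array([.9646,-.2639]);n=np.array([.2639,.9646]);C=np.array([.482,.0817])
for yy in (-.033,.028,.033):
    L=np.arange(-.072,-.050,.001); px=proj(c,[[*(C+e*l+n*yy),.01] for l in L]).round().astype(int)
    print(yy,[(int(round(l*1000)),c['color'][v,u].tolist()) for l,(u,v) in zip(L,px) if v>=0])
L=np.arange(.028,.048,.001)
for xx in (-.0565,-.058):
    px=proj(c,[[*(C+e*xx+n*l),.01] for l in L]).round().astype(int); print(xx,[(int(round(l*1000)),int(c['color'][v,u].mean())) for l,(u,v) in zip(L,px)])
px=proj(c,[[*(C+e*-.0575-n*l),.01] for l in L]).round().astype(int); print([(-int(round(l*1000)),int(c['color'][v,u].mean())) for l,(u,v) in zip(L,px)])
inhand('blue',.0236,.052)
E
```

```text
-0.033 [(-72, [177, 161, 132]), (-71, [179, 164, 138]), (-70, [186, 169, 138]), (-69, [183, 165, 135]), (-68, [167, 149, 118]), (-67, [113, 99, 78]), (-66, [113, 104, 94]), (-65, [120, 110, 99]), (-64, [128, 118, 106]), (-63, [133, 122, 110]), (-62, [140, 129, 116]), (-61, [136, 130, 131]), (-60, [165, 157, 158]), (-59, [175, 168, 169]), (-58, [170, 163, 163]), (-57, [94, 89, 89]), (-56, [113, 106, 107]), (-55, [113, 107, 108]), (-54, [115, 109, 109]), (-53, [111, 105, 105]), (-52, [100, 94, 95]), (-51, [108, 102, 103])]
0.028 [(-72, [206, 193, 177]), (-71, [206, 194, 178]), (-70, [206, 193, 177]), (-69, [207, 193, 178]), (-68, [206, 193, 177]), (-67, [206, 192, 176]), (-66, [198, 185, 170]), (-65, [197, 184, 168]), (-64, [191, 178, 163]), (-63, [192, 179, 164]), (-62, [188, 176, 161]), (-61, [182, 175, 177]), (-60, [209, 203, 203]), (-59, [209, 207, 207]), (-58, [209, 206, 208]), (-57, [209, 207, 208]), (-56, [210, 207, 208]), (-55, [209, 207, 208]), (-54, [210, 207, 208]), (-53, [209, 206, 208]), (-52, [210, 206, 208]), (-51, [210, 207, 208])]
0.033 [(-72, [188, 176, 160]), (-71, [
[... 632 characters left out ...]
176), (40, 175), (41, 177), (42, 175), (43, 176), (44, 173), (45, 171), (46, 170), (47, 173)]
-0.058 [(28, 207), (29, 207), (30, 208), (31, 207), (32, 208), (33, 208), (34, 208), (35, 208), (36, 208), (37, 196), (38, 163), (39, 178), (40, 176), (41, 177), (42, 176), (43, 174), (44, 174), (45, 172), (46, 172), (47, 173)]
[(-28, 77), (-29, 98), (-30, 95), (-31, 95), (-32, 118), (-33, 118), (-34, 116), (-35, 114), (-36, 136), (-37, 115), (-38, 113), (-39, 134), (-40, 134), (-41, 133), (-42, 135), (-43, 134), (-44, 135), (-45, 137), (-46, 138), (-47, 139)]
-30 x -20.4 43.0
-20 x -15.8 48.7
-10 x -18.1 50.0
0 x -18.1 49.3
10 x -15.4 48.7
20 x -20.4 48.1
all [-20.4 -35.3 -75.7] [ 50.   29.5 -75.6]
```

```bash
python3 - <<'E'
from h import *
c=cap('wrist'); s=env.get_state(); q=s['tcp_rot']; Rc=R.from_quat([q[1],q[2],q[3],q[0]]); p=np.array(s['position'])
for y in (-15,-5,12):
    L=np.arange(30,56); px=proj(c,[p+Rc.apply([l/1000,y/1000,-.0756]) for l in L]).round().astype(int)
    print(y,[(int(l),c['color'][v,u].tolist()) for l,(u,v) in zip(L,px)])
E
```

```text
-15 [(30, [38, 72, 135]), (31, [38, 70, 134]), (32, [26, 54, 107]), (33, [29, 55, 108]), (34, [26, 52, 107]), (35, [29, 55, 108]), (36, [27, 53, 107]), (37, [40, 74, 136]), (38, [38, 71, 135]), (39, [41, 72, 135]), (40, [36, 68, 129]), (41, [29, 58, 114]), (42, [18, 37, 78]), (43, [22, 37, 75]), (44, [112, 110, 106]), (45, [100, 97, 91]), (46, [99, 95, 90]), (47, [99, 95, 89]), (48, [98, 95, 90]), (49, [96, 93, 88]), (50, [116, 113, 107]), (51, [111, 107, 102]), (52, [132, 126, 126]), (53, [143, 136, 137]), (54, [170, 163, 164]), (55, [171, 164, 165])]
-5 [(30, [28, 55, 108]), (31, [29, 56, 109]), (32, [30, 56, 109]), (33, [26, 49, 97]), (34, [27, 50, 99]), (35, [25, 52, 105]), (36, [24, 53, 107]), (37, [30, 56, 109]), (38, [32, 62, 120]), (39, [39, 72, 135]), (40, [38, 71, 134]), (41, [39, 72, 134]), (42, [32, 63, 123]), (43, [24, 42, 84]), (44, [22, 40, 78]), (45, [23, 47, 95]), (46, [43, 77, 139]), (47, [30, 57, 111]), (48, [19, 37, 77]), (49, [18, 37, 75]), (50, [101, 97, 91]), (51, [97, 94, 89]), (52, [141, 136, 130]), (53, [98, 94, 88]), (54, [80, 77, 78]), (55, [72, 69, 69])]
12 [(30, [52, 96, 176]), (31, [53, 96, 176]), (32, [52, 96, 175]), (33, [54, 98, 177]), (34, [55, 99, 177]), (35, [54, 98, 177]), (36, [38, 75, 146]), (37, [42, 77, 147]), (38, [43, 79, 148]), (39, [40, 77, 147]), (40, [40, 76, 146]), (41, [55, 99, 178]), (42, [55, 98, 177]), (43, [56, 100, 178]), (44, [50, 92, 169]), (45, [41, 78, 148]), (46, [26, 49, 96]), (47, [25, 47, 93]), (48, [101, 107, 123]), (49, [135, 131, 125]), (50, [120, 117, 110]), (51, [121, 117, 111]), (52, [119, 116, 110]), (53, [118, 114, 107]), (54, [147, 142, 136]), (55, [167, 164, 157])]
```

The lid edges in the hand slope by about 0.15 rad, which is the yaw I accepted at the grasp. I turn the tool to square the box to the carrier and correct the position.

```bash
python3 -m pendant '[[[1.6,2.6,0,0,0,0,0.6],[0,0,0,0,0,0.15,0.6],[0,0,0,0,0,0,0.6]]]'
cat >> h.py <<'E'
C0=np.array([.482,.0815]); E0=np.array([.9646,-.2639]); N0=np.array([.2639,.9646])
def edges(col,off,h):
    """rim edge x (carrier frame, -x side) of held box at several carrier y, on rim plane"""
    c=cap('wrist'); z=env.get_state()['position'][2]+off+h; hsv=cv2.cvtColor(c['color'],cv2.COLOR_RGB2HSV)
    for y in (-18,-12,-6,6,12,18):
        L=np.arange(-56,-28,.5); px=proj(c,[[*(C0+E0*l/1000+N0*y/1000),z] for l in L]).round().astype(int)
        g=np.array([c['color'][v,u].max() for u,v in px],float); d=np.diff(g)
        print(y,[(float(L[i]),int(d[i])) for i in np.argsort(-abs(d))[:6] ])
E
python3 -c "
from h import *
goto(.482,.0815,-.0136,-15.3)
edges('blue',.0236,.052)"
```

```text
time: 14.92
position: [0.483, 0.0827, 0.0155]
tcp_rot: [0.0, 0.206, 0.979, -0.0]
contact_force: [-0.0, 0.0, -2.5]
finger_gap: 0.0621
finger_force: 63.0
t 14.93 p [483.   82.7  15.5] shift [ 0.5 -1.5 29.1] rot [-0.     0.    -0.148] F [-0.   0.  -2.5] gap 62.1 j7 1.25
-18 [(-48.5, -34), (-45.5, -33), (-42.5, 27), (-32.5, 22), (-49.0, -21), (-38.0, -16)]
-12 [(-53.0, -45), (-42.5, 30), (-45.5, -28), (-52.0, 26), (-51.5, -25), (-37.5, -22)]
-6 [(-54.5, -70), (-45.0, -33), (-52.0, 31), (-53.0, 23), (-51.0, -22), (-31.5, -22)]
6 [(-54.5, -81), (-51.5, -47), (-52.0, 36), (-55.5, -33), (-53.0, 28), (-47.0, 25)]
12 [(-51.5, -108), (-54.5, -96), (-52.5, 84), (-45.5, -47), (-39.0, -45), (-38.0, -41)]
18 [(-51.5, -110), (-54.5, -95), (-52.5, 64), (-45.0, -42), (-52.0, 35), (-43.0, 33)]
```

```bash
python3 -m pendant '[[[0.3,-1.3,6,0,0,0,0.6],[0,0,6,0,0,0,0.6],[0,0,6,0,0,0,0.6],[0,0,5,0,0,0,0.6],[0,0,3,0,0,0,0.6],[0,0,2,0,0,0,0.6],[0,0,0,0,0,0,0.6]]]'
python3 -c "
from h import *
goto(.482,.0815,-.0136,-15.3)"
```

```text
time: 15.85
position: [0.4821, 0.0812, -0.0129]
tcp_rot: [-0.0, 0.207, 0.978, -0.0]
contact_force: [0.5, 0.0, -2.3]
finger_gap: 0.0624
finger_force: 63.0
t 15.85 p [482.1  81.2 -12.9] shift [0.2 0.2 0.7] rot [-0.    -0.    -0.149] F [ 0.5  0.  -2.3] gap 62.4 j7 1.28
```

No contact yet, so the last few millimetres go slowly.

```bash
python3 -m pendant '[[[0,0,1,0,0,0,0.6],[0,0,1,0,0,0,0.6],[0,0,0,0,0,0,0.6]]]'
python3 -m pendant '[[[0,0,1,0,0,0,0.6],[0,0,0,0,0,0,0.6]]]'
```

```text
time: 16.23
position: [0.4823, 0.0814, -0.0137]
tcp_rot: [-0.0, 0.207, 0.978, 0.0]
contact_force: [-10.3, -0.7, 31.2]
finger_gap: 0.0619
finger_force: 65.6
time: 16.48
position: [0.4829, 0.0815, -0.0143]
tcp_rot: [0.001, 0.206, 0.978, 0.001]
contact_force: [-10.4, -1.1, 39.2]
finger_gap: 0.0618
finger_force: 55.7
```

```bash
python3 -m pendant '[[[0,0,-2,0,0,0,0.6],[0,0,0,0,0,0,0.3],[0,0,0,0,0,0,0],[0,0,0,0,0,0,0],[0,0,0,0,0,0,0]]]'
python3 -m pendant '[[[0,0,-40,0,0,0,0],[0,0,-55,0,0,0,0],[0,0,-55,0,0,0,0],[0,0,-30,0,0,-0.15,0],[0,0,0,0,0,0,0]]]'
python3 - <<'E'
from h import *
c=cap('wrist')
def pose(c,col,z,near=None):
    q=blob(lidmask(c,col),near,300).reshape(-1,2); return rect(onz(c,q,z))
print('blue wrist',pose(c,'blue',.062)); t=cap('top')
for col in('orange','green'): print(col,pose(c,col,.031 if col=='orange' else .041))
# lid dark/bright edges in carrier frame, rim plane z=.062
for ax in (0,1):
  for o in (-12,0,12):
    L=np.arange(-50,50.1,.5); P=[[*(C0+(E0*l+N0*o if ax==0 else E0*o+N0*l)/1000),.062] for l in L]; px=proj(c,P).round().astype(int)
    g=np.array([lidmask(c,'blue')[v,u]>0 if 0<=v<480 and 0<=u<640 else False for u,v in px]); i=np.where(g)[0]; print('xy'[ax],o,L[i[0]],L[i[-1]])
goto(.4566,.2268,.15,12.3)
E
```

```text
time: 17.1
position: [0.4822, 0.0812, -0.0139]
tcp_rot: [-0.0, 0.207, 0.978, -0.0]
contact_force: [-0.2, -1.0, -0.1]
finger_gap: 0.0857
finger_force: 0.0
time: 17.73
position: [0.4832, 0.0817, 0.1682]
tcp_rot: [0.002, 0.132, 0.991, 0.001]
contact_force: [0.0, -0.7, -1.1]
finger_gap: 0.0854
finger_force: 0.0
blue wrist (479.9, 81.9, 88.9, 59.4, -16.2)
orange (454.1, 226.6, 87.2, 61.1, 13.1)Traceback (most recent call last):
  File "<stdin>", line 6, in <module>
  File "<stdin>", line 4, in pose
  File "h.py", line 26, in blob
    return max(cs,key=cv2.contourArea)
ValueError: max() iterable argument is empty
```

Blue is seated: the lid is centred within 1–2 mm at yaw about -16°, and contact came at the expected height. Next is green.

```bash
python3 -c "
from h import *
goto(.4638,.3896,.16,-5.9)"
```

```text
t 17.82 p [481.9  81.3 165.8] shift [ 98.9 292.5   5.9] rot [ 0.    -0.    -0.164] F [-0.1 -0.6 -0.1] gap 85.7 j7 1.22
```

```bash
python3 -m pendant '[[[16,48.5,0,0,0,0,0],[16,48.5,0,0,0,0,0],[17,48.5,0,0,0,0,0],[16,48.5,0,0,0,0,0],[16,48.5,0,0,0,0,0],[17,49,0,0,0,-0.16,0],[0,0,0,0,0,0,0],[0,0,0,0,0,0,0]]]'
cat >> h.py <<'E'
def scan(c,C,yaw,z,hlx,hly,col):
    """lid mask extents along box axes through guess centre C (m), on plane z"""
    t=np.radians(yaw); e=np.array([np.cos(t),np.sin(t)]); n=np.array([-e[1],e[0]]); m=lidmask(c,col)
    for ax in (0,1):
      for o in (-15,0,15):
        L=np.arange(-55,55.1,.5); px=proj(c,[[*(C+(e*l+n*o if ax==0 else e*o+n*l)/1000),z] for l in L]).round().astype(int)
        i=[k for k,(u,v) in enumerate(px) if 0<=v<480 and 0<=u<640 and m[v,u]]; print('xy'[ax],o,(L[i[0]],L[i[-1]]) if i else None,end=' | ')
    print()
E
python3 - <<'E'
from h import *
c=cap('wrist'); q=blob(lidmask(c,'green'),None,300).reshape(-1,2); r=rect(onz(c,q,.041)); print(r,cv2.boundingRect(q))
scan(c,np.array(r[:2])/1000,r[4],.040,0,0,'green')
goto(r[0]/1000,r[1]/1000,-.028,r[4])
E
```

```text
time: 18.82
position: [0.4641, 0.3872, 0.1647]
tcp_rot: [-0.001, 0.054, 0.999, -0.001]
contact_force: [0.5, -0.3, -0.1]
finger_gap: 0.0857
finger_force: 0.0Traceback (most recent call last):
  File "<stdin>", line 2, in <module>
  File "h.py", line 26, in blob
    return max(cs,key=cv2.contourArea)
ValueError: max() iterable argument is empty
```

```bash
sed -i "s/cv2.inRange(h,(lo,140,70)/cv2.inRange(h,(lo,100,40)/; s/'green':(55,75)/'green':(55,82)/" h.py; python3 - <<'E'
from h import *
c=cap('wrist'); u,v=proj(c,[[.464,.389,.045]])[0].astype(int); print(u,v,c['color'][v,u],cv2.cvtColor(c['color'],cv2.COLOR_RGB2HSV)[v,u])
q=blob(lidmask(c,'green'),None,300).reshape(-1,2); r=rect(onz(c,q,.041)); print(r,cv2.boundingRect(q))
scan(c,np.array(r[:2])/1000,r[4],.040,0,0,'green')
goto(r[0]/1000,r[1]/1000,-.028,r[4])
E
```

```text
326 220 [103 191 124] [ 67 117 191]
(459.9, 393.2, 86.1, 59.3, -6.2) (298, 167, 66, 93)
x -15 (np.float64(-40.5), np.float64(43.5)) | x 0 (np.float64(-43.0), np.float64(43.5)) | x 15 (np.float64(-40.5), np.float64(43.5)) | y -15 (np.float64(-29.5), np.float64(29.0)) | y 0 (np.float64(-29.5), np.float64(28.5)) | y 15 (np.float64(-29.0), np.float64(29.0)) | 
t 18.93 p [464.5 386.9 165.5] shift [  5.2   6.  193.5] rot [-0.001 -0.001 -0.001] F [ 0.9 -0.1 -0.3] gap 85.6 j7 0.87
```

```bash
python3 -m pendant '[[[4,5,40,0,0,0,0],[0,0,50,0,0,0,0],[0,0,50,0,0,0,0],[0,0,35,0,0,0,0],[0,0,15,0,0,0,0],[0,0,5,0,0,0,0.2],[0,0,0,0,0,0,0.5],[0,0,0,0,0,0,0.6]]]'
python3 -m pendant '[[[0,0,0,0,0,0,0.6],[0,0,0,0,0,0,0.6],[0,0,0,0,0,0,0.6]]]'
python3 -m pendant '[[[0,0,-10,0,0,0,0.6],[0,0,-30,0,0,0,0.6],[0,0,-50,0,0,0,0.6],[0,0,-55,0,0,0,0.6],[0,0,-55,0,0,0,0.6],[0,0,0,0,0,0,0.6]]]'
python3 -c "
from h import *
goto(.482,.0815,.17,-15.3)"
```

```text
time: 19.92
position: [0.4612, 0.3941, -0.0278]
tcp_rot: [0.0, 0.053, 0.999, 0.0]
contact_force: [0.1, -0.1, -2.7]
finger_gap: 0.0592
finger_force: 64.9
time: 20.3
position: [0.461, 0.394, -0.0282]
tcp_rot: [0.0, 0.053, 0.999, 0.0]
contact_force: [-3.0, -0.3, 7.4]
finger_gap: 0.0594
finger_force: 65.9
time: 21.05
position: [0.4625, 0.3949, 0.1759]
tcp_rot: [0.002, 0.053, 0.999, 0.003]
contact_force: [-0.8, 0.7, -3.2]
finger_gap: 0.0593
finger_force: 65.9
t 21.05 p [462.5 394.9 175.9] shift [ -52.6 -309.6    4.4] rot [0.006 0.004 0.161] F [-0.8  0.7 -3.2] gap 59.3 j7 0.86
```

```bash
python3 -m pendant '[[[-9,-51.5,0,0,0,0,0.6],[-9,-51.5,0,0,0,0,0.6],[-9,-51.5,0,0,0,0,0.6],[-9,-51.5,0,0,0,0,0.6],[-8,-51.5,0,0,0,0,0.6],[-8,-51.5,0,0,0,0.16,0.6],[0,0,0,0,0,0,0.6],[0,0,0,0,0,0,0.6]]]'
python3 - <<'E'
from h import *
goto(.482,.0815,.034,-15.3)
edges('green',.0282,.040)
E
```

```text
time: 22.05
position: [0.4794, 0.0811, 0.1708]
tcp_rot: [-0.0, 0.132, 0.991, -0.0]
contact_force: [0.4, 1.3, -2.8]
finger_gap: 0.0595
finger_force: 65.9
t 22.05 p [479.4  81.1 170.8] shift [ -2.5   1.1 136.8] rot [-0.    -0.001  0.001] F [ 0.4  1.3 -2.8] gap 59.5 j7 1.22
-18 [(-46.5, -39), (-53.0, -38), (-51.0, -33), (-34.5, 28), (-39.5, -24), (-52.0, 23)]
-12 [(-52.0, 37), (-51.0, -31), (-55.0, -30), (-34.5, 30), (-47.0, -29), (-39.5, -25)]
-6 [(-51.0, -72), (-46.5, -56), (-48.5, 42), (-52.0, 34), (-54.0, -31), (-54.5, -30)]
6 [(-51.0, -86), (-52.0, 73), (-54.5, -67), (-52.5, 32), (-47.5, -22), (-43.5, -20)]
12 [(-51.0, -83), (-53.0, -75), (-52.0, 71), (-32.0, -39), (-44.5, 37), (-52.5, 36)]
18 [(-51.0, -84), (-53.0, -77), (-52.0, 73), (-44.5, 39), (-47.5, -37), (-52.5, 34)]
```

```bash
python3 -m pendant '[[[-1.6,1.1,30,0,0,0,0.6],[0,0,40,0,0,0,0.6],[0,0,35,0,0,0,0.6],[0,0,12,0,0,0,0.6],[0,0,0,0,0,0,0.6],[0,0,0,0,0,0,0.6]]]'
python3 - <<'E'
from h import *
goto(.482,.0815,.034,-15.3)
edges('green',.0282,.040)
E
```

```text
time: 22.85
position: [0.4824, 0.0819, 0.0553]
tcp_rot: [0.001, 0.132, 0.991, 0.0]
contact_force: [-0.2, -0.3, -3.0]
finger_gap: 0.0591
finger_force: 65.7
t 22.85 p [482.4  81.9  55.3] shift [ 0.3 -0.5 21.3] rot [0.001 0.001 0.001] F [-0.2 -0.3 -3. ] gap 59.1 j7 1.35
-18 [(-48.5, -38), (-49.5, 35), (-44.5, -29), (-32.0, 28), (-55.0, -26), (-44.0, -24)]
-12 [(-49.5, 39), (-48.5, -37), (-44.5, -31), (-32.0, 28), (-55.0, 26), (-42.0, 23)]
-6 [(-48.5, -68), (-44.0, -56), (-49.5, 37), (-32.0, 29), (-55.0, 23), (-46.5, 22)]
6 [(-48.5, -131), (-49.5, 74), (-44.0, -56), (-54.5, 54), (-46.5, 49), (-51.0, -40)]
12 [(-48.5, -82), (-51.5, -82), (-49.5, 73), (-54.5, 60), (-50.0, 48), (-34.5, -39)]
18 [(-55.0, -90), (-48.5, -84), (-54.5, 72), (-49.5, 65), (-50.5, -54), (-44.5, -39)]
```

```bash
python3 -m pendant '[[[0.6,-0.4,6,0,0,0,0.6],[0,0,6,0,0,0,0.6],[0,0,4,0,0,0,0.6],[0,0,3,0,0,0,0.6],[0,0,1,0,0,0,0.6],[0,0,0.7,0,0,0,0.6],[0,0,0.7,0,0,0,0.6],[0,0,0,0,0,0,0.6]]]'
```

```text
time: 23.9
position: [0.4811, 0.0814, 0.0337]
tcp_rot: [-0.0, 0.133, 0.991, 0.0]
contact_force: [-8.1, 0.4, 23.2]
finger_gap: 0.0591
finger_force: 69.2
```

```bash
python3 -m pendant '[[[0,0,-0.7,0,0,0,0.6],[0,0,0,0,0,0,0.3],[0,0,0,0,0,0,0],[0,0,0,0,0,0,0],[0,0,-40,0,0,0,0],[0,0,-55,0,0,0,0],[0,0,-30,0,0,0,0],[0,0,0,0,0,0,0]]]'
python3 - <<'E'
from h import *
c=cap('wrist'); q=blob(lidmask(c,'green'),None,300).reshape(-1,2); print(rect(onz(c,q,.102)))
q=blob(lidmask(c,'orange'),None,300).reshape(-1,2); print(rect(onz(c,q,.031)),cv2.boundingRect(q))
goto(.455,.227,.16,12.6)
E
```

```text
time: 24.9
position: [0.4821, 0.0817, 0.1604]
tcp_rot: [0.001, 0.133, 0.991, 0.001]
contact_force: [-0.1, -0.2, -0.6]
finger_gap: 0.0853
finger_force: 0.0
(480.4, 82.9, 88.6, 62.9, -15.0)
(453.7, 226.8, 88.1, 60.9, 13.1) (427, 87, 95, 117)
t 24.95 p [481.3  81.6 159. ] shift [ 63.5 133.4  -0.9] rot [ 0.001  0.001 -0.486] F [-0.4  0.8 -0.5] gap 85.3 j7 1.24
```

```bash
python3 -m pendant '[[[21,45,0,0,0,0,0],[21,45,0,0,0,0,0],[21,44,0,0,0,0,0],[0,0,0,0,0,-0.165,0],[0,0,0,0,0,-0.165,0],[0,0,0,0,0,-0.16,0],[0,0,0,0,0,0,0]]]'
python3 - <<'E'
from h import *
c=cap('wrist'); q=blob(lidmask(c,'orange'),None,300).reshape(-1,2); r=rect(onz(c,q,.031)); print(r,cv2.boundingRect(q))
goto(r[0]/1000+.001,r[1]/1000,-.034,r[4])
E
```

```text
time: 25.82
position: [0.455, 0.2267, 0.1573]
tcp_rot: [-0.001, -0.111, 0.994, -0.0]
contact_force: [0.2, 0.5, 0.8]
finger_gap: 0.0852
finger_force: 0.0
(453.7, 228.4, 88.0, 60.0, 14.0) (293, 171, 66, 94)
t 25.88 p [455.1 226.8 157.5] shift [ -0.3   1.8 191.5] rot [-0.001 -0.002 -0.024] F [ 0.2 -0.1  0.3] gap 85.4 j7 1.39
```

```bash
python3 -m pendant '[[[0,1.5,40,0,0,-0.012,0],[0,0,50,0,0,0,0],[0,0,50,0,0,0,0],[0,0,35,0,0,0,0],[0,0,15,0,0,0,0],[0,0,3,0,0,0,0.2],[0,0,0,0,0,0,0.5],[0,0,0,0,0,0,0.6]]]'
python3 -m pendant '[[[0,0,0,0,0,0,0.6],[0,0,0,0,0,0,0.6],[0,0,0,0,0,0,0.6]]]'
python3 -m pendant '[[[0,0,-10,0,0,0,0.6],[0,0,-30,0,0,0,0.6],[0,0,-55,0,0,0,0.6],[0,0,-55,0,0,0,0.6],[0,0,-50,0,0,0,0.6],[0,0,-30,0,0,0.16,0.6],[0,0,0,0,0,0.165,0.6],[0,0,0,0,0,0.17,0.6]]]'
python3 -c "
from h import *
goto(.482,.0815,.18,-15.3)"
```

```text
time: 26.88
position: [0.4557, 0.2291, -0.0334]
tcp_rot: [0.001, -0.117, 0.993, 0.0]
contact_force: [0.4, 0.1, -2.0]
finger_gap: 0.0591
finger_force: 64.6
time: 27.25
position: [0.4554, 0.229, -0.0338]
tcp_rot: [0.0, -0.118, 0.993, 0.0]
contact_force: [-2.2, -0.3, 8.8]
finger_gap: 0.0595
finger_force: 65.8
time: 28.25
position: [0.455, 0.2286, 0.1964]
tcp_rot: [0.0, 0.132, 0.991, 0.0]
contact_force: [0.8, -0.4, -1.8]
finger_gap: 0.0587
finger_force: 65.3
t 28.25 p [455.  228.6 196.4] shift [ -64.6 -134.9   16.3] rot [0.001 0.    0.002] F [ 0.8 -0.4 -1.8] gap 58.7 j7 0.91
```

```bash
python3 -m pendant '[[[-21.5,-45,0,0,0,0,0.6],[-21.5,-45,0,0,0,0,0.6],[-21.5,-45,0,0,0,0,0.6],[0,0,40,0,0,0,0.6],[0,0,40,0,0,0,0.6],[0,0,25,0,0,0,0.6],[0,0,0,0,0,0,0.6],[0,0,0,0,0,0,0.6]]]'
python3 - <<'E'
from h import *
goto(.482,.0815,.0682,-15.3)
edges('orange',.0338,.030)
E
```

```text
time: 29.25
position: [0.4834, 0.0817, 0.0917]
tcp_rot: [0.0, 0.129, 0.992, 0.0]
contact_force: [-0.7, 0.0, -0.6]
finger_gap: 0.059
finger_force: 65.3
t 29.25 p [483.4  81.7  91.7] shift [ 1.3 -0.6 23.5] rot [0.001 0.001 0.008] F [-0.7  0.  -0.6] gap 59.0 j7 1.33
-18 [(-54.0, -84), (-46.5, 23), (-36.5, -23), (-53.0, 22), (-31.5, 21), (-46.0, -20)]
-12 [(-47.0, 42), (-41.0, 29), (-54.0, -27), (-55.5, -25), (-36.5, -23), (-48.0, 20)]
-6 [(-43.5, -41), (-55.5, -32), (-41.0, 30), (-31.5, 28), (-45.5, 26), (-36.5, -22)]
6 [(-55.5, -86), (-43.5, -71), (-39.0, -57), (-45.5, 54), (-41.5, 52), (-52.5, 49)]
12 [(-46.0, -90), (-36.5, -69), (-47.0, 56), (-54.0, -53), (-41.5, 52), (-53.0, 48)]
18 [(-46.0, -91), (-53.5, -73), (-47.0, 55), (-41.5, 52), (-30.0, -45), (-49.0, -34)]
```

```bash
python3 -m pendant '[[[1.5,-0.5,6,0,0,0.006,0.6],[0,0,6,0,0,0,0.6],[0,0,5,0,0,0,0.6],[0,0,3,0,0,0,0.6],[0,0,1.3,0,0,0,0.6],[0,0,1,0,0,0,0.6],[0,0,1,0,0,0,0.6],[0,0,0,0,0,0,0.6]]]'
```

```text
time: 30.3
position: [0.4814, 0.0815, 0.0681]
tcp_rot: [-0.0, 0.132, 0.991, 0.0]
contact_force: [-10.0, -1.0, 22.7]
finger_gap: 0.0592
finger_force: 68.5
```

The orange box is seated at the expected height. I release it and look at the bail.

```bash
python3 -m pendant '[[[0,0,-0.7,0,0,0,0.6],[0,0,0,0,0,0,0.3],[0,0,0,0,0,0,0],[0,0,0,0,0,0,0],[0,0,-40,0,0,0,0],[0,0,-50,0,0,0,0],[0,-30,-40,0,0,0,0],[0,-55,0,0,0,0,0]]]'
python3 -m pendant '[[[0,-60,0,0,0,0,0],[0,0,0,0,0,0,0]]]'
python3 - <<'E'
from h import *
c=cap('wrist'); q=blob(lidmask(c,'orange'),None,300).reshape(-1,2); print(rect(onz(c,q,.132)),cv2.boundingRect(q))
g=c['color'].max(2); m=(g<55).astype(np.uint8)*255
a0=.45; P=proj(c,[[*(C0-N0*.178*np.cos(a0)),.022+.178*np.sin(a0)]])[0]; print('pred',P)
q=cv2.findContours(m,0,cv2.CHAIN_APPROX_NONE)[0]
for k in q:
    if cv2.contourArea(k)>150:
        r=cv2.minAreaRect(k)
        if max(r[1])/max(1,min(r[1]))>3: print(r); b=bail(C0,-15.3,c,r[0]); print(b[1],b[2],b[3])
goto(*(C0-N0*.178*np.cos(a0)),.15,-15.3)
E
```

```text
time: 31.3
position: [0.4605, -0.0002, 0.2003]
tcp_rot: [0.002, 0.131, 0.991, 0.001]
contact_force: [1.5, -1.0, 0.4]
finger_gap: 0.0854
finger_force: 0.0
time: 31.55
position: [0.4422, -0.0619, 0.1982]
tcp_rot: [0.0, 0.135, 0.991, 0.0]
contact_force: [0.1, 1.1, 1.1]
finger_gap: 0.0851
finger_force: 0.0
(481.9, 79.7, 84.8, 60.9, -15.3) (474, 183, 94, 108)
pred [309.93773459 227.95358473]
((632.0, 354.5), (89.0, 14.0), 90.0)
1.59 [0.5445201  0.10651359] 0.053703809452290835
((314.0, 228.5), (99.0, 14.0), 90.0)
0.49 [ 0.43943874 -0.06928246] -0.001265346922397095
((461.2046813964844, 224.34632873535156), (4.561229705810547, 95.63434600830078), 6.76617431640625)
1.17 [0.4390146  0.02145324] -0.02561716378936923
t 31.6 p [443.  -59.7 198.1] shift [ -0.4 -13.8  48.1] rot [ 0.     0.    -0.001] F [-0.3  0.8  0.3] gap 85.6 j7 1.46
```

```bash
python3 -m pendant '[[[0,-10.5,0,0,0,0,0.6],[0,0,40,0,0,0,0.6],[0,0,50,0,0,0,0.6],[0,0,40,0,0,0,0.6],[0,0,22,0,0,0,0.6],[0,0,0,0,0,0,0.6]]]'
python3 -m pendant '[[[0,9,0,0,0,0,0.6],[0,4,-2,0,0,0,0.6],[0,6,-9,0,0,0,0.6],[0,6,-9,0,0,0,0.6],[0,7,-8,0,0,0,0.6],[0,7,-8,0,0,0,0.6]]]'
python3 - <<'E'
from h import *
s=env.get_state(); p=np.array(s['position']); print('y\'',((p[:2]-C0)@N0*1000).round(1),'x\'',((p[:2]-C0)@E0*1000).round(1),p[2])
E
```

```text
time: 32.35
position: [0.4396, -0.0685, 0.0447]
tcp_rot: [-0.002, 0.132, 0.991, -0.001]
contact_force: [0.2, -0.3, 0.7]
finger_gap: 0.0343
finger_force: 0.0
time: 33.1
position: [0.4509, -0.0331, 0.0836]
tcp_rot: [0.001, 0.133, 0.991, -0.001]
contact_force: [-8.9, -21.9, 18.7]
finger_gap: 0.0341
finger_force: 11.9
y' -118.8 x' 0.2 0.08363232105970006
```

```bash
python3 -m pendant '[[[0,0,-5,0,0,0,0.6],[0,7,-9,0,0,0,0.6],[0,8,-8,0,0,0,0.6],[0,8.5,-7,0,0,0,0.6],[0,8.5,-7,0,0,0,0.6],[0,9,-6,0,0,0,0.6],[0,9,-6,0,0,0,0.6],[0,9,-5,0,0,0,0.6]]]'
python3 - <<'E'
from h import *
s=env.get_state(); p=np.array(s['position']); print('y\'',((p[:2]-C0)@N0*1000).round(1),'x\'',((p[:2]-C0)@E0*1000).round(1),p[2])
E
```

```text
time: 34.1
position: [0.4663, 0.0267, 0.1352]
tcp_rot: [-0.0, 0.132, 0.991, -0.0]
contact_force: [-0.4, -0.6, -0.4]
finger_gap: 0.0345
finger_force: 0.5
y' -57.0 x' -0.6 0.13521000662725655
```

```bash
python3 -m pendant '[[[0,9,-3,0,0,0,0.6],[0,9,-3,0,0,0,0.6],[0,9,-2,0,0,0,0.6],[0,9,-1,0,0,0,0.6],[0,9,-1,0,0,0,0.6],[0,8,0,0,0,0,0.6],[0,0,0,0,0,0,0.6]]]'
python3 - <<'E'
from h import *
s=env.get_state(); p=np.array(s['position']); print('y\'',((p[:2]-C0)@N0*1000).round(1),'x\'',((p[:2]-C0)@E0*1000).round(1),p[2])
c=cap('side'); print([proj(c,[[*(C0-N0*.178*np.cos(a)),.022+.178*np.sin(a)]])[0].round(1).tolist() for a in (1.1,1.57)])
E
```

```text
time: 34.98
position: [0.4801, 0.0778, 0.1447]
tcp_rot: [-0.0, 0.132, 0.991, -0.0]
contact_force: [0.8, -0.3, 0.6]
finger_gap: 0.034
finger_force: 0.0
y' -4.0 x' -0.8 0.1447310588946446
[[263.7, 196.3], [258.7, 180.3]]
```

```bash
python3 -m pendant '[[[0,5,1,0,0,0,0.6],[0,5,0,0,0,0,0.6],[0,3,0,0,0,0,0.6],[0,2,0,0,0,0,0.6],[0,0,0,0,0,0,0.6]]]'
python3 - <<'E'
from h import *
s=env.get_state(); p=np.array(s['position']); print('y\'',((p[:2]-C0)@N0*1000).round(1),p[2])
c=cap('wrist'); m=(c['color'].max(2)<55).astype(np.uint8)
for a in (.9,1.1,1.3,1.47,1.57):
    P=proj(c,[[*(C0-N0*.178*np.cos(a)-E0*.03),.022+.178*np.sin(a)]])[0]; print(a,P.round(0))
v=int(P[1]); print(v,''.join('#' if x else '.' for x in m[v,200:450]))
E
```

```text
time: 35.65
position: [0.484, 0.0918, 0.1439]
tcp_rot: [-0.0, 0.132, 0.991, -0.0]
contact_force: [-0.3, 0.6, 0.4]
finger_gap: 0.0346
finger_force: 0.0
y' 10.5 0.14385002912906672
0.9 [ 78. 232.]
1.1 [114. 244.]
1.3 [178. 254.]
1.47 [249. 260.]
1.57 [296. 261.]
260 ...............................................................................###############################.................................................................................................#########################..........########
```

```bash
python3 -m pendant '[[[0,1.5,0,0,0,0,0.6],[0,1.5,0,0,0,0,0.6],[0,0,0,0,0,0,0.6]]]'
```

```text
time: 36.08
position: [0.4845, 0.0935, 0.1438]
tcp_rot: [-0.0, 0.133, 0.991, -0.001]
contact_force: [-3.2, -8.1, 4.0]
finger_gap: 0.0342
finger_force: 4.1
```

The bail is against its stop: 8 N, with the sleeve at the upright position. I back off to centre, lift straight away and check.

```bash
python3 -m pendant '[[[0,-6,0,0,0,0,0.6],[0,-6,0,0,0,0,0.4],[0,0,0,0,0,0,0.2],[0,0,-20,0,0,0,0.2],[0,0,-40,0,0,0,0.2],[0,0,-30,0,0,0,0.2],[0,0,0,0,0,0,0.2],[0,0,0,0,0,0,0.2]]]'
python3 - <<'E'
from h import *
c=cap('wrist'); m=(c['color'].max(2)<55).astype(np.uint8)
for a in (1.3,1.47,1.52,1.57):
    P=proj(c,[[*(C0-N0*.178*np.cos(a)-E0*.03),.022+.178*np.sin(a)]])[0]; print(a,P.round(0))
v=int(P[1]); print(v,''.join('#' if x else '.' for x in m[v,200:450]))
s=env.get_state(); print(s['contact_force'],s['position'],s['time'])
c=cap('side')
for col,z,near in (('blue',.06,None),('green',.1,None),('orange',.13,None)):
    P=proj(c,[[*C0,z]])[0]; q=blob(lidmask(c,col),P,20); print(col,P.round(0),cv2.boundingRect(q))
E
```

```text
time: 37.08
position: [0.4814, 0.0832, 0.2333]
tcp_rot: [-0.0, 0.132, 0.991, -0.0]
contact_force: [-0.2, -0.2, 0.2]
finger_gap: 0.0683
finger_force: 0.0
1.3 [249. 208.]
1.47 [293. 210.]
1.52 [307. 210.]
1.57 [321. 210.]
210 ..................................................................................................................#################.......................................................................................................................
[-0.52991349 -0.26539232  0.10725422] [0.4812428  0.08303507 0.23308443] 37.125
blue [261. 234.] (245, 237, 36, 5)
green [260. 219.] (247, 222, 33, 5)
orange [260. 208.] (469, 377, 26, 41)
```

```bash
python3 -c "
from bench import env
print(env.close_job())"
```

```text
the job is handed in; nothing more can be done
None
```

The job is handed in at about 37 s: by my measurements the bail was folded, the blue, green and orange boxes are seated square in the carrier, and the bail is back upright at its stop (about 1.57 rad) with the gripper clear; no verdict came back.

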